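# Select the filter and load the sample tube in a colorimeter

## Task

Set up the colorimeter for a reading: first turn its filter wheel with light fingertip pressure (the thin disc cracks if pressed with more than about 25 N) until the bar mark stands in the window, wholly between the two index pointers. Then take the capped sample tube from the rack and push it into the instrument's sample well, firmly but without ramming the glass, until the flange of its cap sits flat on the tower all round; leave it there, and leave the other tubes, bottles and beaker where they are.

Things in the scene. Friction and masses are not known exactly. Their poses are not given: they have to be found in the camera images.
- colorimeter: White bench instrument, fixed, 180 deep (its x) by 250 mm wide (its y), on the robot's left or right, front (-x) to the robot, yaw within 0.3. Origin: centre of its underside, 0 to 6 mm above the table (screw feet). Left part, y -35 to 125 mm: deck 60 mm high with the filter wheel. Right part, y -125 to -35: sample tower, flat top 95 mm high, with a display and flat buttons (not used) and the well.
- filter_wheel: Level black disc, 128 mm across, 6 thick, smooth flat top (screw head 16 mm wide, 1.3 high at the middle). Origin: middle of its underside; x axis towards the bar. Turns endlessly both ways about z, no clicks, stays where left. Drag 0.11 N m: a finger 47 mm out slips below 5 to 7 N. Cracks above 25 N, knocks included; 8 to 12 N is right. Rigid, and runs out (up to 2 mm up or down at the rim): feel for it slowly.
- wheel_axis (a point): The wheel's axis at the height of its top face, at x -15, y 55, z 68 mm of the colorimeter. The front half of the wheel lies open and is turned by pressing closed fingertips on its top and dragging them round the axis, in several strokes if need be. The rear half is under a fixed black bezel plate (underside 71, top 75 mm above the colorimeter's origin) whose front edge is 10 mm behind the axis.
- bar_mark (a point): Middle of the bar mark, on the wheel's top face, 45 mm from the axis; turns with the wheel. White printed marks, one in each of six 60-degree sectors: one long radial bar, 26 x 5 mm (the wanted one), and groups of 1, 2, 3, 4 and 5 round dots.
- window (a point): Middle of the window, at the height of the wheel's top face, 45 mm straight behind (colorimeter's +x) the wheel axis. The window is an opening in the bezel, 32 (radial) x 28 mm; two white index pointers reach in from its left and right, tips 13 mm apart. The bar stands wholly between them when its middle is within 4 mm of this point.
- sample_tube: The sample: glass test tube 16 mm across, round bottom, with a black cap: a flange 30 mm across (78 to 86 mm above the bottom) and on it a round grip stem 20 mm across (86 to 120 mm). Origin: middle of the bottom end, z up along the tube. About 50 g. Upright in any of the three places in the rack; the only tube with flange and stem.
- seat (a point): On the sample tube's axis at the underside of the cap's flange, 78 mm above the tube's bottom.
- well (a point): Centre of the well's mouth, level with the tower's flat top, at x 20, y -80, z 95 mm of the colorimeter. Upright bore 18 mm across, 3 mm chamfer, 80 mm deep. 40 mm down a spring clip stands 3 mm out of the rear (+x) wall: a push of about 4 to 10 N forces the tube past it and slides it on home; then the flange meets the tower and the force rises steeply: stop there. Home: seat on well.
- rack: White test tube rack, fixed, 210 mm long (its x) by 66 wide (its y), yaw within 0.4, on the other side of the robot than the colorimeter. Origin: centre of its underside. Upper board's top 65 mm high, end plates 116 mm. Three tubes stand on its middle line at x -60, 0 and 60 mm in 19 mm holes, bottoms 10 mm above the table; nothing stands beside them across the rack. Dark spots are unused holes.
- tube_b: Another tube in the rack, like the sample but with a plain 19 mm wide black stopper, 94 mm tall in all. Leave it. Origin: bottom end.
- tube_c: As tube_b. Leave it.
- dropper_a: White dropper bottle, 25 mm across, 70 mm tall, just in front of the rack. Leave it. Origin: underside.
- dropper_b: White dropper bottle, 25 mm across, 70 mm tall, just in front of the colorimeter's tower. Leave it. Origin: underside.
- amber_bottle: Brown bottle, 48 mm across, 95 mm tall, behind the rack. Leave it. Origin: underside.
- beaker: Glass beaker, 68 mm across, 85 mm tall, behind the colorimeter. Leave it. Origin: underside.
Mind the look-alikes: they are no part of the job. Leave any red or yellow look-alike of the sample_tube alone.

How it is judged:
By the outcome, as a careful person would: the job done as asked, in the order asked, and still so for the second after the job is handed in, with the robot touching nothing.
It also fails if it takes over 72 s, if anything falls off the work surface, if the arm or the gripper's body presses on something with over 40 N, if the wrist force passes 120 N, or if a joint passes its speed limit or range.

## Robot

A 6-joint arm with a two-finger parallel gripper is mounted at the origin on the work surface. World frame = base frame: x ahead of the robot, y to its left, z up, the work surface at z = 0. Lengths are in m, angles in rad, forces in N, time in s.
With the tool pointing down it reaches from about 0.35 to 0.85 m from the base axis. Payload 8.1 kg.
Tool frame: the origin (TCP) lies where the fingers leave the gripper's body, on its centre line; the fingertips stand 84 mm ahead of it and the grasp point (between the pads) lies 65 mm ahead of it; z points along the fingers, y is the line along which they close (so a half turn about z gives the same grasp; the last joint's range is limited). The gripper opens to 93 mm and grips with 3 to 60 N. Pads are 15 mm wide; open, the fingers measure 128 mm over their backs; the gripper's body (75 mm by 188 mm) begins 65 mm behind the grasp point.
Start: joints at [1.056, 0.13, 1.488, -0, 1.523, -0.085], TCP at [0.25, 0.545, 0.303] pointing down, gripper open.
Joint ranges: [-2.96, 2.96], [-0.89, 2.26], [0.02, 2.5], [-1.34, 4.48], [0, 2.73], [-2.66, 2.66]. Speed limits (rad/s): [2.39, 2.39, 2.79, 3.14, 3.14, 3.14].

## Interface

Orientations are given as a rotation vector (axis times angle).
In Python, from plant import robot gives the robot as it stands.
- The arm moves only by the shell command python3 -m jog 'ROWS' [FORCE]. ROWS is text: rows parted by semicolons, each of 5 numbers parted by spaces: the opening, from 0 (shut) to 1 (fully open), then the shift along the tool's x, y, z in m, then the turn about the tool's z in degrees. A call has 1 to 10 rows; each row shifts and turns the commanded pose from where the row before left it, along the tool's axes as they then stand; what a row does not reach is not made up. A row lasts 1/12 s, in which the tool goes at most 41.7 mm and 7.16 degrees, less where a joint would pass 70% of its speed; a pose out of reach is approached as far as the arm can. A call with a gripper value outside its range is refused whole. The fingers move at their own pace and stop on an object; FORCE is the grip in N (left out, the last holds). Time passes only in rows, so rows that do not move let the fingers close. It gives the time, the measured TCP pose, the force, the opening and the grip force at its end, in the units of the state.
- robot.read_state(): the state, without advancing time (a new reading comes with each control period).
- robot.read_camera(name): name is "scene" or "top" or "wrist"; returns a dict with "color" (420x560x3 uint8, red, green, blue), "intrinsics" (3x3 intrinsics, pixels), "pose" (4x4, takes a point from camera to world coordinates); the wrist camera has in their place "tool_from_camera" (4x4, takes a point from camera to tool coordinates, whose origin is the TCP and whose axes are the flange's). Camera axes: x right, y down, z forward; pixel columns grow to the right and rows downward; lengths in m; the calibration is good to about 2 mm. A picture is of the moment at which its call begins: read the wrist's pose just before it. There is no depth.
- robot.close_job(): hands the job in; it is judged then, once.
The state is a dict: "t": time; "q": joint angles; "dq": joint speeds; "joint_torque": joint torques, N m; "tool_pos": TCP position; "orientation": TCP orientation; "force": force on the tool from outside, world axes, zero at the start; "wrist_torque": the same for the moment, N m; "opening": finger opening in m; "gripper_force": force on a finger pad.
Only numpy, scipy, OpenCV 4.12 (cv2) and the standard library are available. Lean on these libraries where they do the work, as an engineer would, in place of code of your own. Each camera call takes 0.05 s, during which the arm holds its last target. There are 200 camera calls.

## Working session

There is one attempt and no reset: what is moved stays moved. The work goes in short steps, Python scripts to look and compute and a shell command to move; the robot and the scene stay as the last step left them, time stands still between calls to the robot, and variables do not carry over. Pictures are saved under pics/ and viewed, at most 10 in all, crops included, and the job is handed in when it is done.

```bash
ls; mkdir -p pics; cat > h.py <<'E'
import numpy as np, cv2
from scipy.spatial.transform import Rotation as R
from plant import robot
def T(s):
    M=np.eye(4);M[:3,:3]=R.from_rotvec(s["orientation"]).as_matrix();M[:3,3]=s["tool_pos"];return M
def cam(n):
    s=robot.read_state();c=robot.read_camera(n)
    P=np.array(c["pose"]) if "pose" in c else T(s)@np.array(c["tool_from_camera"])
    return np.array(c["color"]),np.array(c["intrinsics"]),P
def save(n,img): cv2.imwrite("pics/"+n+".png",cv2.cvtColor(img,cv2.COLOR_RGB2BGR))
def onplane(px,K,P,z):
    px=np.atleast_2d(px).astype(float)
    d=np.c_[(px-[K[0,2],K[1,2]])/[K[0,0],K[1,1]],np.ones(len(px))]@P[:3,:3].T
    o=P[:3,3];return o+d*((z-o[2])/d[:,2])[:,None]
def proj(X,K,P):
    X=np.atleast_2d(X);c=(X-P[:3,3])@P[:3,:3];return c[:,:2]/c[:,2:]*[K[0,0],K[1,1]]+[K[0,2],K[1,2]]
E
python3 - <<'E'
from h import *
import pickle
d={n:cam(n) for n in("top","scene")}
pickle.dump(d,open("d.pkl","wb"))
for n in d: save(n,cv2.resize(d[n][0],(800,600)) ); print(n,d[n][1],d[n][2])
print({k:np.round(v,3) for k,v in robot.read_state().items()})
E
```

```text
pics
top [[399.99493318   0.         282.54112543]
 [  0.         399.99493318 206.07944903]
 [  0.           0.           1.        ]] [[ 1.58733442e-02 -9.75761850e-01  2.18258674e-01  3.97655086e-01]
 [-9.99873927e-01 -1.55798863e-02  3.06555637e-03 -4.21310083e-02]
 [ 4.09192370e-04 -2.18279818e-01 -9.75886138e-01  9.15042087e-01]
 [ 0.00000000e+00  0.00000000e+00  0.00000000e+00  1.00000000e+00]]
scene [[444.02806597   0.         282.79571484]
 [  0.         444.02806597 209.95482544]
 [  0.           0.           1.        ]] [[ 0.82670234  0.34973455 -0.44073687  0.93136587]
 [ 0.5626346  -0.51714891  0.64498009 -0.52762883]
 [-0.00235477 -0.78118036 -0.62430097  0.57780969]
 [ 0.          0.          0.          1.        ]]
{'t': np.float64(0.1), 'q': array([ 1.056,  0.131,  1.489,  0.   ,  1.523, -0.085]), 'dq': array([ 0.   , -0.001, -0.002, -0.001, -0.   , -0.001]), 'joint_torque': array([ 1.0000e-03, -5.6134e+01, -4.9309e+01,  7.7000e-02,  2.9000e-02,
       -0.0000e+00]), 'tool_pos': array([0.25 , 0.545, 0.302]), 'orientation': array([-6.700e-01, -3.069e+00,  3.000e-03]), 'force': array([ 0.601, -0.582, -0.337]), 'wrist_torque': array([0.014, 0.032, 0.029]), 'gripper_force': np.float64(0.0), 'opening': np.float64(0.093)}
```

View pics/top.png

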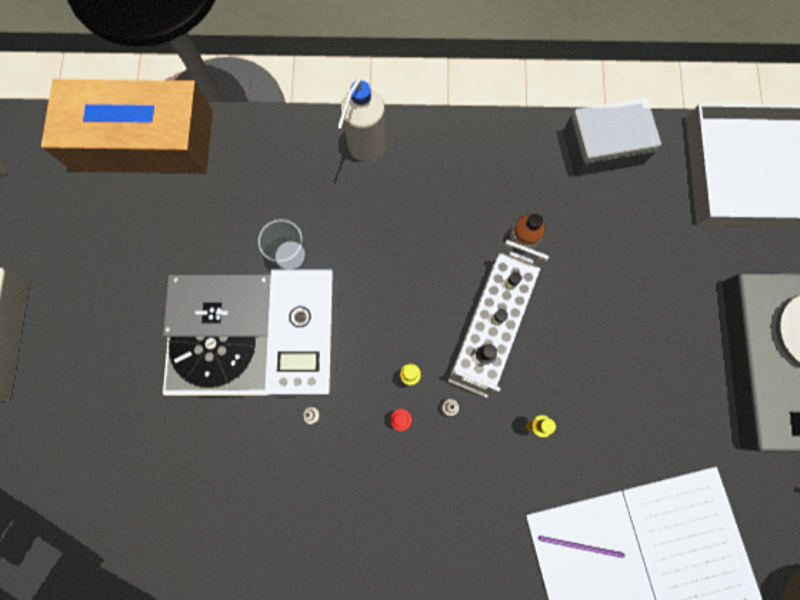

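View pics/scene.png

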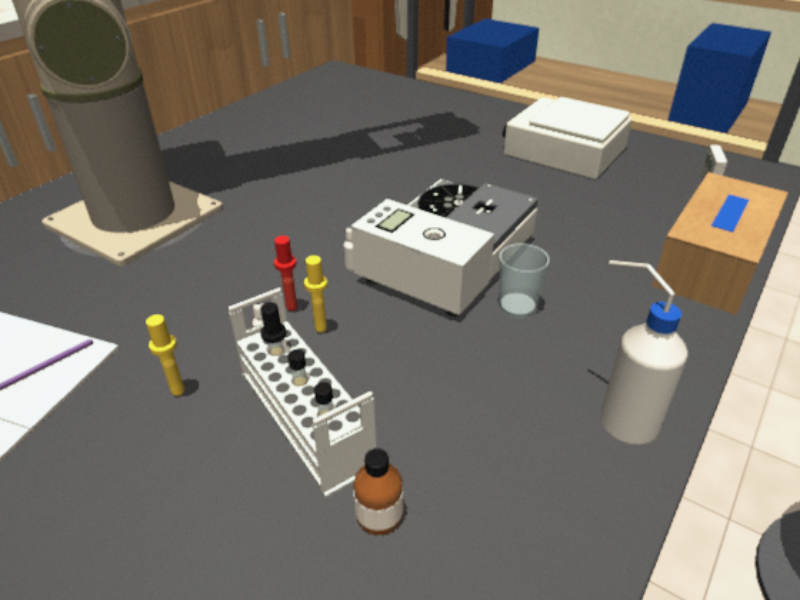

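The top view (800-wide) shows the colorimeter on the left. The wheel screw is at (210,343), the bar at (182,356), the window at (212,313) and the well at (300,316). Rack candidates for the sample are the black caps at (487,353), (500,316) and (514,279). Only (487,353) has a flange and stem; the red and yellow look-alikes stand outside the rack. I'll confirm in a crop and measure.

```bash
python3 - <<'E'
from h import *
import pickle
d=pickle.load(open("d.pkl","rb"))
I,K,P=d["top"]
a=cv2.resize(I[175:290,105:240],(540,460),interpolation=cv2.INTER_CUBIC)
b=cv2.resize(I[165:285,310:385],(288,460),interpolation=cv2.INTER_CUBIC)
save("crop",np.hstack([a[:, :510],b]))
s=np.array([.7,.7])
for n,p,z in [("well",(300,316),.098),("axis",(210,343),.0725),("bar",(182,356),.071),("window",(212,313),.071),("towTL",(270,270),.098),("towTR",(332,270),.098),("towBR",(330,393),.098),("stem top",(487,350),.13),("tubeB",(500,314),.104),("tubeC",(514,277),.104),("dropB",(311,413),.07)]:
    print(n,np.round(onplane(np.array(p)*s,K,P,z)[0],4))
E
```

```text
well [0.5458 0.1105 0.098 ]
axis [0.5077 0.2464 0.0725]
bar [0.4879 0.2865 0.071 ]
window [0.5532 0.2479 0.071 ]
towTL [0.6142 0.1587 0.098 ]
towTR [0.6157 0.067  0.098 ]
towBR [0.4362 0.062  0.098 ]
stem top [ 0.4966 -0.1558  0.13  ]
tubeB [ 0.5523 -0.1791  0.104 ]
tubeC [ 0.6077 -0.2008  0.104 ]
dropB [0.4085 0.0918 0.07  ]
```

View pics/crop.png

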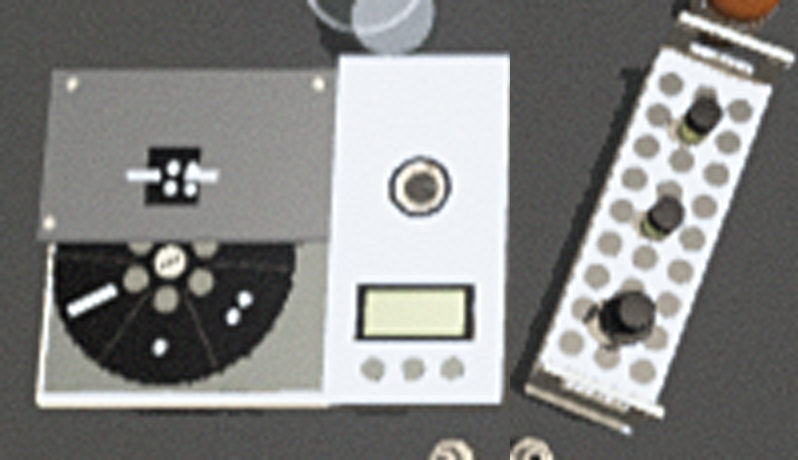

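The crop confirms it: the front cap, right inset at (628,315), has flange and stem; the two others have plain stoppers. The bar is at world angle ~117° from the axis and must go to ~1°, so about 116° clockwise. I'll move toward the wheel.

```bash
cat > go.py <<'E'
import sys
from h import *
# target TCP x y z and tool-x world angle (deg): print the shift in tool axes
a=[float(v) for v in sys.argv[1:]]
s=robot.read_state();M=T(s)
print("tool d",np.round(M[:3,:3].T@(np.array(a[:3])-M[:3,3]),4))
ang=np.degrees(np.arctan2(M[1,0],M[0,0]));print("xang",round(ang,2), "turn +",round((ang-(a[3] if len(a)>3 else ang)+180)%360-180,2))
print("pos",np.round(M[:3,3],4),"tilt z",np.round(M[:3,2],4),"q",np.round(s["q"],2),"t",round(s["t"],2))
E
python3 -m jog '0 -.034 -.02 0 0;0 -.034 -.02 0 0;0 -.034 -.02 0 0;0 -.034 -.02 0 0;0 -.034 -.02 0 0;0 -.034 -.02 0 0;0 -.034 -.02 0 0;0 -.034 -.02 0 0;0 -.034 -.02 0 0;0 -.034 -.02 0 0' 10
python3 -m jog '0 0 0 0 -7;0 0 0 0 -7;0 0 0 0 -7;0 0 0 0 -7;0 0 0 0 -7;0 0 0 0 -7;0 0 0 0 -7;0 0 0 0 -7;0 0 0 0 -7;0 0 0 0 -7'
python3 go.py 0.486 0.2045 0.22 242
python3 - <<'E'
from h import *
import pickle
d=cam("wrist");pickle.dump(d,open("w1.pkl","wb"));save("w1",d[0])
E
```

```text
t: 0.93
tool_pos: [0.4763, 0.2201, 0.3025]
orientation: [-0.67, -3.069, 0.0]
force: [0.9, 1.7, -0.4]
opening: 0.0308
gripper_force: 0.0
t: 1.77
tool_pos: [0.4755, 0.2219, 0.3022]
orientation: [1.22, -2.894, -0.0]
force: [-0.0, 0.2, -0.3]
opening: 0.0003
gripper_force: 0.0
tool d [ 0.005  -0.0197  0.0822]
xang -134.28 turn + -16.28
pos [0.4755 0.2219 0.3022] tilt z [-9.e-04 -3.e-04 -1.e+00] q [ 0.34 -0.07  1.7  -0.    1.52 -2.03] t 1.77
```

View pics/w1.png

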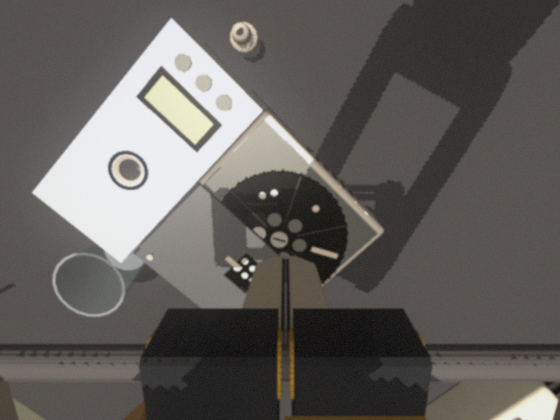

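The wrist view shows the well at (128,169), the screw at (279,239), the bar at (324,252), and the tower corners at (172,18), (266,112), (122,262) and (34,192).

```bash
python3 - <<'E'
from h import *
import pickle
I,K,P=pickle.load(open("w1.pkl","rb"))
f=lambda p,z:onplane(p,K,P,z)[0]
w=f((128,169),.098);a=f((279,239),.0725);b=f((324,252),.071)
c=[f(p,.098) for p in((172,18),(266,112),(122,262),(34,192))]
print(w,a,b,np.round(c,4))
v=w-a;print(np.hypot(*v[:2]),"yaw",np.degrees(np.arctan2(v[1],v[0]))+75.47)
for i,j in((0,3),(1,2)):
  u=c[j]-c[i];print("edge yaw",np.degrees(np.arctan2(u[1],u[0])),np.hypot(*u[:2]))
u=b-a;print("bar ang",np.degrees(np.arctan2(u[1],u[0])),np.hypot(*u[:2]))
E
```

```text
[0.54635909 0.11038168 0.098     ] [0.50882371 0.24662842 0.0725    ] [0.48781268 0.28665948 0.071     ] [[0.4365 0.0641 0.098 ]
 [0.4344 0.1573 0.098 ]
 [0.6159 0.1583 0.098 ]
 [0.6174 0.0679 0.098 ]]
0.14132260289088805 yaw 0.8726452812213239
edge yaw 1.2259244999371335 0.18089769799517091
edge yaw 0.31817207221675736 0.1815479056373016
bar ang 117.69355718187057 0.04521005415449793
```

```bash

python3 -m jog '0 .002 -.005 .02 0;0 .002 -.005 .02 0;0 .001 -.005 .02 0;0 0 -.005 .02 0;0 0 0 .016 -5.3;0 0 0 .016 -5.5;0 0 0 .01 -5.5;0 0 0 0 0;0 0 0 0 0'
python3 go.py 0.4864 0.205 0.158 242
python3 -c "
from h import *
print(robot.read_state()['force'])"
```

```text
t: 2.57
tool_pos: [0.4859, 0.2042, 0.18]
orientation: [1.603, -2.7, -0.001]
force: [0.0, 0.7, 0.6]
opening: 0.0005
gripper_force: 0.0
tool d [-0.001  -0.0001  0.022 ]
xang -118.61 turn + -0.61
pos [0.4859 0.2042 0.18  ] tilt z [-1.9e-03 -6.0e-04 -1.0e+00] q [ 0.3   0.03  1.82  0.    1.29 -2.34] t 2.57
[0.04096286 0.74550285 0.5613827 ]
```

```bash

python3 -m jog '0 -.001 0 .006 0;0 0 0 .005 0;0 0 0 .004 0;0 0 0 .001 0;0 0 0 0 0'
python3 -m jog '0 0 0 .0005 0;0 0 0 .0005 0;0 0 0 .0005 0;0 0 0 0 0'
python3 -m jog '0 0 0 .0005 0;0 0 0 .0005 0;0 0 0 .0005 0;0 0 0 0 0'
```

```text
t: 2.98
tool_pos: [0.4867, 0.2052, 0.1644]
orientation: [1.609, -2.697, -0.0]
force: [0.3, 0.0, -0.1]
opening: 0.0004
gripper_force: 0.0
t: 3.32
tool_pos: [0.487, 0.2052, 0.1633]
orientation: [-1.61, 2.697, -0.0]
force: [-0.3, -1.1, -1.3]
opening: 0.0004
gripper_force: 0.0
t: 3.65
tool_pos: [0.4869, 0.2052, 0.1616]
orientation: [1.61, -2.697, -0.0]
force: [0.9, -0.1, -0.1]
opening: 0.0003
gripper_force: 0.0
```

```bash

for i in 1; do python3 -m jog '0 0 0 .0004 0;0 0 0 .0004 0;0 0 0 0 0' | grep -E "tool_pos|force:"; done
python3 -m jog '0 0 0 .0004 0;0 0 0 .0004 0;0 0 0 0 0'| grep -E "tool_pos|force:"
```

```text
tool_pos: [0.4869, 0.2052, 0.1608]
force: [0.8, 0.4, 0.3]
gripper_force: 0.0
tool_pos: [0.4869, 0.2052, 0.16]
force: [0.3, 0.3, -0.8]
gripper_force: 0.0
```

```bash

python3 -m jog '0 0 0 .0004 0;0 0 0 .0004 0;0 0 0 0 0'| grep -E "tool_pos|force:"
```

```text
tool_pos: [0.4869, 0.2052, 0.1593]
force: [0.0, 0.2, -0.9]
gripper_force: 0.0
```

```bash

python3 -m jog '0 0 0 .0004 0;0 0 0 .0004 0;0 0 0 0 0'| grep -E "tool_pos|force:"
```

```text
tool_pos: [0.487, 0.2053, 0.1591]
force: [-1.8, -1.1, 4.4]
gripper_force: 2.4
```

```bash

python3 -m jog '0 0 0 .0003 0;0 0 0 0 0;0 0 0 0 0'| grep -E "tool_pos|force:"
```

```text
tool_pos: [0.4871, 0.2052, 0.159]
force: [-2.4, -1.7, 7.2]
gripper_force: 3.4
```

```bash

python3 -m jog '0 0 0 .0003 0;0 0 0 0 0;0 -.0001 .0033 0 4;0 -.0001 .0033 0 4;0 -.0001 .0033 0 4;0 -.0001 .0033 0 4'| grep -E "tool_pos|force:"
python3 go.py 0.4867 0.205 0.159 242
```

```text
tool_pos: [0.4769, 0.2124, 0.159]
force: [-0.4, -4.9, 7.7]
gripper_force: 3.9
tool d [-0.0016 -0.0122 -0.    ]
xang -134.54 turn + -16.54
pos [0.4769 0.2124 0.159 ] tilt z [ 0.0015 -0.0012 -1.    ] q [ 0.32  0.04  1.86 -0.    1.25 -2.04] t 5.4
```

```bash

python3 -m jog '0 0 0 .0002 0;0 -.0001 .0033 0 4;0 -.0001 .0033 0 4;0 -.0001 .0033 0 4;0 -.0001 .0033 0 4;0 -.0001 .0033 0 4;0 -.0001 .0033 0 4'| grep -E "tool_pos|force:"
python3 - <<'E'
from h import *
s=robot.read_state();p=np.array(s['tool_pos'])-[.5085,.2465,0];print(np.hypot(*p[:2]),np.degrees(np.arctan2(p[1],p[0])))
c=cam("top")
save("top2",cv2.resize(c[0][205:290,105:195],(540,510),interpolation=cv2.INTER_CUBIC))
E
```

```text
tool_pos: [0.4655, 0.229, 0.1589]
force: [-4.2, -4.2, 11.4]
gripper_force: 5.2
0.046401486890884115 -157.78455850639006
```

View pics/top2.png

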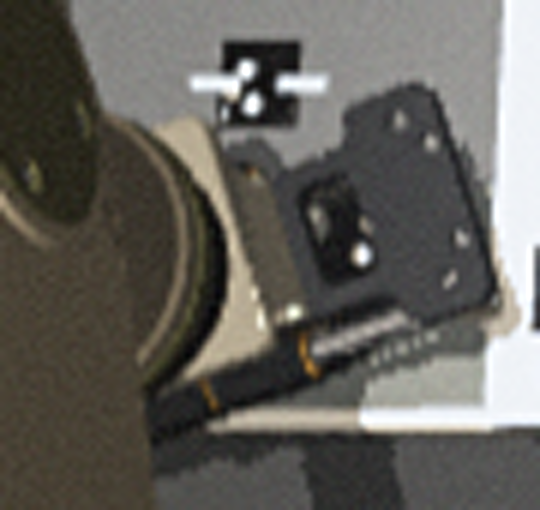

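The top crop shows the window at (260,82) with its dots changed, so the wheel is turning with the finger. I'll continue.

```bash

python3 -m jog '0 -.0001 .0033 -.0001 4;0 -.0001 .0033 0 4;0 -.0001 .0033 0 4;0 -.0001 .0033 0 4;0 -.0001 .0033 0 4;0 -.0001 .0033 0 4'| grep -E "tool_pos|force:"

```

```text
tool_pos: [0.4624, 0.2488, 0.159]
force: [-2.1, -2.6, 8.2]
gripper_force: 3.9
```

```bash

python3 -m jog '0 -.0001 .0033 0 4;0 -.0001 .0033 0 4;0 -.0001 .0033 0 4;0 -.0001 .0033 0 4;0 -.0001 .0033 0 4;0 -.0001 .0033 0 4'| grep -E "tool_pos|force:"
python3 - <<'E'
from h import *
s=robot.read_state();p=np.array(s['tool_pos'])-[.5085,.2465,0];print(np.hypot(*p[:2]),np.degrees(np.arctan2(p[1],p[0])))
E
```

```text
tool_pos: [0.4677, 0.2677, 0.159]
force: [2.1, -4.0, 5.9]
gripper_force: 3.1
0.0459514924760542 152.4929569806843
```

```bash

python3 -m jog '0 0 0 .0002 0;0 0 0 .0002 0;0 -.0001 .0033 0 4;0 -.0001 .0033 0 4;0 -.0001 .0033 0 4;0 -.0001 .0033 0 4;0 0 0 0 0'| grep -E "tool_pos|force:"
python3 - <<'E'
from h import *
s=robot.read_state();p=np.array(s['tool_pos'])-[.5085,.2465,0];print(np.hypot(*p[:2]),np.degrees(np.arctan2(p[1],p[0])))
c=cam("top"); I=c[0]
ax=np.array([.5085,.2465,.071]);print("window px",proj(ax+[.045,.0008,0],c[1],c[2]))
x,y=139,210
save("top3",cv2.resize(I[195:255,110:190],(640,480),interpolation=cv2.INTER_CUBIC))
E
```

```text
tool_pos: [0.4759, 0.2787, 0.159]
force: [4.2, -2.4, 6.2]
gripper_force: 3.2
0.04585353200671515 135.38717737346775
window px [[148.71136887 218.96576477]]
```

View pics/top3.png

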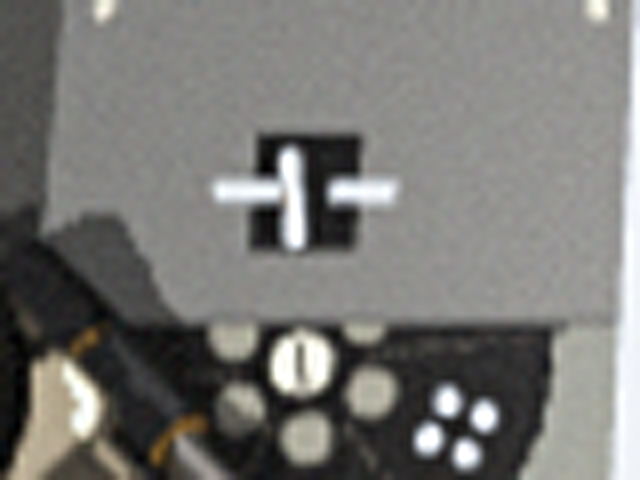

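The bar stands at crop (293,198), with the pointer tips at x=281 and x=327. After parallax it needs about 4.3 mm (5.5°) more in the same direction.

```bash

python3 -m jog '0 0 0 .0003 0;0 0 0 0 0;0 0 .0023 0 2.8;0 0 .0023 0 2.8;0 0 0 0 0;0 0 0 0 0'| grep -E "tool_pos|force:"
cat > bar.py <<'E'
from h import *
s=robot.read_state();p=np.array(s['tool_pos'])-[.5085,.2465,0];print(np.hypot(*p[:2]),np.degrees(np.arctan2(p[1],p[0])))
I,K,P=cam("top");x0,y0=140,211
g=cv2.resize(I[211:227,132:166].min(2),None,fx=8,fy=8,interpolation=cv2.INTER_CUBIC)
m=(g>130).astype(np.uint8)
n,l,st,ce=cv2.connectedComponentsWithStats(m)
for i in range(1,n):
    if st[i,4]>150: print(st[i],ce[i]/8+[132,211]-.5*7/8)
for r in (218-4,224):  # row profiles above/below the pointers
    v=I[r,138:160].min(1).astype(float);print(r,v.astype(int))
E
python3 bar.py
```

```text
tool_pos: [0.4792, 0.2817, 0.159]
force: [2.7, -4.8, 7.6]
gripper_force: 3.9
0.0457945744050187 129.79328917252317
[   0    0  106  128 9153] [136.69408254 218.46183628]
[  153     0   119   128 11656] [159.69423473 218.59938015]
[ 120   16   27  106 2303] [148.13854212 219.21805797]
214 [137 136 141 137  42  25  25  29  24 127 255 255  96  28  30  28  37 130
 144 138 138 142]
224 [133 135 141  64  28  23  30  20  54 214 255 183  54  24  31  31  88 143
 144 142 142 141]
```

```bash

python3 -m jog '0 0 .0012 0 1.5;0 0 0 0 0;0 0 0 0 0;0 0 0 -.0003 0;0 0 0 -.0004 0;0 0 0 -.0006 0;0 0 0 -.004 0;0 0 0 -.015 0;0 0 0 -.02 0;0 0 0 -.03 0'| grep -E "t:|tool_pos|force:"
python3 bar.py
python3 go.py .4966 -.1558 .303 
```

```text
t: 9.05
tool_pos: [0.476, 0.2821, 0.2248]
force: [0.6, 0.1, 0.1]
gripper_force: 0.0
0.04824188746790522 132.37382473606291
[   0    0  106  128 9202] [136.62931971 218.51540426]
[  152     0   120   128 11637] [159.69673778 218.60222244]
[ 123   17   27  106 2210] [148.55876697 219.21317873]
214 [134 134 136 142  53  23  32  32  23  62 217 255 168  50  33  30  41 125
 142 136 138 141]
224 [134 144 142  61  27  32  26  22  41 149 255 255  96  22  29  33  91 142
 148 141 138 141]
tool d [-0.3451 -0.2724 -0.0703]
xang 130.59 turn + 0.0
pos [0.4791 0.2837 0.2336] tilt z [ 0.0035  0.0022 -1.    ] q [ 0.44  0.05  1.7   0.    1.39 -0.27] t 9.1
```

The bar is now centred (148.56 px against 148.71 predicted). Next, the tube.

```bash

python3 -m jog '0.6 0 0 -.03 0;.6 -.013 -.01 -.03 0;.6 -.025 -.02 -.01 0;.6 -.028 -.022 0 0;.6 -.028 -.022 0 0;.6 -.028 -.022 0 0;.6 -.028 -.022 0 0;.6 -.028 -.022 0 0;.6 -.028 -.022 0 0;.6 -.028 -.022 0 0' >/dev/null
python3 -m jog '.6 -.028 -.022 0 0;.6 -.028 -.022 0 0;.6 -.028 -.022 0 0;.6 0 0 0 -7;.6 0 0 0 -7;.6 0 0 0 -7;.6 0 0 0 -6.4;.6 0 0 0 0' | grep -E "t:|tool_pos"
python3 go.py .4966 -.1558 .25 158
python3 - <<'E'
from h import *
import pickle
d=cam("wrist");pickle.dump(d,open("w2.pkl","wb"));save("w2",d[0])
E
```

```text
t: 10.6
tool_pos: [0.4948, -0.1211, 0.2969]
tool d [-0.0146 -0.0316  0.0469]
xang 158.28 turn + 0.28
pos [ 0.4948 -0.1211  0.2969] tilt z [-1.e-03  8.e-04 -1.e+00] q [-0.34 -0.11  1.74  0.    1.51 -1.53] t 10.6
```

View pics/w2.png

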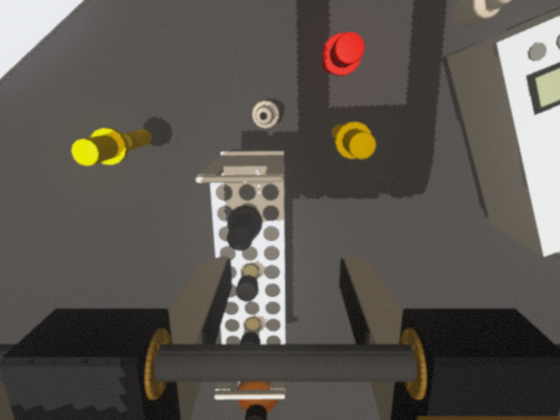

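In the wrist view the stem top is near (240,238) and its flange near (246,222). The rack lies along the image vertical, as wanted.

```bash
python3 - <<'E'
from h import *
import pickle
I,K,P=pickle.load(open("w2.pkl","rb"))
print(onplane((240,238),K,P,.130),onplane((246,222),K,P,.096))
m=(I.max(2)<60).astype(np.uint8)[205:255,215:270]
n,l,st,ce=cv2.connectedComponentsWithStats(m);i=1+st[1:,4].argmax();print(st[i],ce[i]+[215,205])
E
python3 go.py .4966 -.1558 .25 158
```

```text
[[ 0.49666659 -0.1578344   0.13      ]] [[ 0.49606076 -0.15652239  0.096     ]]
[ 13   1  33  43 982] [242.8401222  225.54786151]
tool d [-0.0147 -0.0315  0.047 ]
xang 157.88 turn + -0.12
pos [ 0.4949 -0.1211  0.297 ] tilt z [-8.e-04  7.e-04 -1.e+00] q [-0.34 -0.11  1.74  0.    1.51 -1.53] t 10.65
```

```bash

python3 -m jog '.6 -.005 -.011 0 0;.6 -.005 -.011 0 0;.6 -.005 -.011 0 0;.6 0 0 .02 0;.6 0 0 .025 0;.6 0 0 .025 0;.6 0 0 .02 0;.6 0 0 .013 0;.6 0 0 .01 0;.6 0 0 0 0' 30 | grep -E "t:|tool_pos|force"
python3 -m jog '.15 0 0 0 0;.15 0 0 0 0;0.15 0 0 0 0;.15 0 0 0 0;.15 0 0 0 0' 30 | grep -E "t:|tool_pos|force|open"
```

```text
t: 11.48
tool_pos: [0.4956, -0.1578, 0.1823]
force: [-0.6, 0.1, -0.6]
gripper_force: 0.0
t: 11.9
tool_pos: [0.4971, -0.1578, 0.1854]
force: [0.5, -0.9, -0.2]
opening: 0.0275
gripper_force: 0.0
```

```bash

python3 -m jog '0 0 0 0 0;0 0 0 0 0;0 0 0 0 0;0 0 0 0 0;0 0 0 0 0' 30 | grep -E "t:|tool_pos|force|open"
```

```text
t: 12.32
tool_pos: [0.4969, -0.1576, 0.1848]
force: [0.8, 1.5, 3.1]
opening: 0.0192
gripper_force: 30.0
```

```bash

python3 -m jog '0 0 0 -.01 0;0 0 0 -.02 0;0 0 0 -.025 0;0 0 0 -.03 0;0 0 0 -.03 0;0 0 0 -.03 0;0 0 0 -.015 0;0 0 0 0 0' 30 | grep -E "t:|tool_pos|force|open"
python3 go.py .546 .1105 .345 158
```

```text
t: 12.98
tool_pos: [0.4978, -0.1582, 0.3498]
force: [0.8, 0.4, -0.8]
opening: 0.0198
gripper_force: 30.0
tool d [0.0561 0.2672 0.0043]
xang 157.97 turn + -0.03
pos [ 0.4978 -0.1582  0.3498] tilt z [ 0.0067 -0.0032 -1.    ] q [-0.41 -0.1   1.64 -0.    1.6  -1.59] t 12.98
```

```bash

python3 -m jog '0 .003 .013 0 0;0 .0056 .0267 0 0;0 .0056 .0267 0 0;0 .0056 .0267 0 0;0 .0056 .0267 0 0;0 .0056 .0267 0 0;0 .0056 .0267 0 0;0 .0056 .0267 0 0;0 .0056 .0267 0 0;0 .0056 .0267 0 0' 30 | grep -E "t:|tool_pos|force|open"
python3 -m jog '0 .003 .013 .01 0;0 0 0 .02 0;0 0 0 .025 0;0 0 0 .02 0;0 0 0 0 0;0 0 0 0 0' >/dev/null
python3 go.py .546 .1105 .28 158
python3 - <<'E'
from h import *
import pickle
d={n:cam(n) for n in("wrist","scene","top")};pickle.dump(d,open("w3.pkl","wb"))
w=d["wrist"][0];s=d["scene"];u=proj([.546,.1105,.12],s[1],s[2])[0].astype(int);print(u)
a=cv2.resize(s[0][u[1]-60:u[1]+60,u[0]-40:u[0]+40],(400,600),interpolation=cv2.INTER_CUBIC)
b=cv2.resize(w[60:360,180:380],(400,600),interpolation=cv2.INTER_CUBIC)
save("w3",np.hstack([a,b]))
E
```

```text
t: 13.82
tool_pos: [0.5415, 0.0985, 0.3428]
force: [-0.2, 0.1, -1.0]
opening: 0.0194
gripper_force: 30.0
tool d [-0.0025  0.0013 -0.0129]
xang 157.97 turn + -0.03
pos [0.5431 0.1102 0.2671] tilt z [-4.e-03 -2.e-04 -1.e+00] q [ 0.11  0.03  1.66  0.    1.46 -1.08] t 14.32
[304 155]
```

View pics/w3.png

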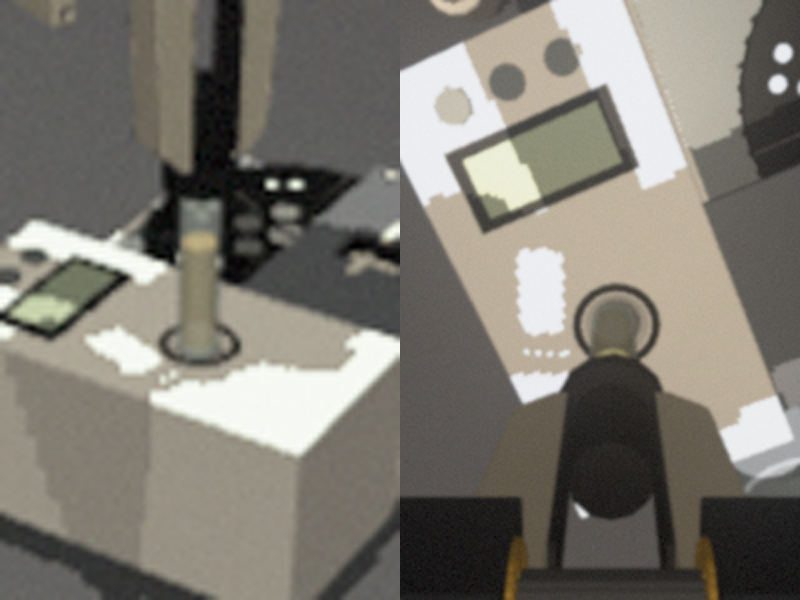

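The scene (left) and wrist (right) crops show the tube end at the mouth of the well. In the wrist view the ring centre is at (618,323) and the tube end at about (616,328), nearly concentric. I'll measure the residual.

```bash
python3 - <<'E'
from h import *
import pickle
I,K,P=pickle.load(open("w3.pkl","rb"))["wrist"]
s=robot.read_state();M=T(s)
print("force",s["force"],"pos",s["tool_pos"])
print("well",onplane((289,221.5),K,P,.098))
for L in(.163,.173): 
  X=M[:3,3]+M[:3,2]*L;print("tube axis at",L,X,proj(X,K,P))
print("well at tool depth proj",proj([[.546,.1105,.098]],K,P))
E
```

```text
force [-0.05757113  0.09998236 -0.9317784 ] pos [0.54442601 0.11002651 0.27061998]
well [[0.54665362 0.1121485  0.098     ]]
tube axis at 0.163 [0.54455365 0.10994826 0.10762004] [[285.19482161 224.3114922 ]]
tube axis at 0.173 [0.54456148 0.10994346 0.09762005] [[285.2165298  219.92638445]]
well at tool depth proj [[286.62790501 221.51507991]]
```

```bash

python3 -m jog '0 -.0012 .0008 0 0;0 0 0 .002 0;0 0 0 .002 0;0 0 0 .002 0;0 0 0 0 0' | grep -E "t:|tool_pos|force:"
```

```text
t: 14.88
tool_pos: [0.5453, 0.1107, 0.2628]
force: [-1.3, 1.1, 0.2]
gripper_force: 30.0
```

```bash

python3 -m jog '0 0 0 .002 0;0 0 0 .002 0;0 0 0 .002 0;0 0 0 0 0' | grep -E "t:|tool_pos|force:"; python3 go.py .546 .1105 .2
```

```text
t: 15.22
tool_pos: [0.5453, 0.1108, 0.2566]
force: [-1.4, 0.7, -1.7]
gripper_force: 30.0
tool d [-0.0008  0.      0.0566]
xang 157.98 turn + 0.0
pos [0.5453 0.1108 0.2566] tilt z [-1.e-03 -1.e-04 -1.e+00] q [ 0.11  0.04  1.67  0.    1.43 -1.08] t 15.22
```

```bash

python3 -m jog '0 0 0 .003 0;0 0 0 .003 0;0 0 0 .003 0;0 0 0 .003 0;0 0 0 .003 0;0 0 0 .003 0;0 0 0 0 0' | grep -E "t:|tool_pos|force:"
```

```text
t: 15.8
tool_pos: [0.5453, 0.1107, 0.2385]
force: [-1.5, 1.2, -2.2]
gripper_force: 30.0
```

```bash

python3 -m jog '0 0 0 .0015 0;0 0 0 .0015 0;0 0 0 .0015 0;0 0 0 .0015 0;0 0 0 0 0' | grep -E "t:|tool_pos|force:"
```

```text
t: 16.22
tool_pos: [0.5457, 0.1107, 0.2336]
force: [-2.4, -0.2, 0.9]
gripper_force: 30.0
```

```bash

python3 -m jog '0 0 0 .0015 0;0 0 0 .0015 0;0 0 0 .0015 0;0 0 0 .0015 0;0 0 0 0 0' | grep -E "t:|tool_pos|force:"
```

```text
t: 16.63
tool_pos: [0.545, 0.1107, 0.2263]
force: [-4.4, 0.3, -0.7]
gripper_force: 30.0
```

```bash

python3 -m jog '0 0 0 .0015 0;0 0 0 .0015 0;0 0 0 .0015 0;0 0 0 .0015 0;0 0 0 0 0' | grep -E "t:|tool_pos|force:"
```

```text
t: 17.05
tool_pos: [0.5452, 0.1107, 0.2207]
force: [-3.2, 0.3, -1.3]
gripper_force: 30.0
```

```bash

python3 -m jog '0 0 0 .0015 0;0 0 0 .0015 0;0 0 0 .0015 0;0 0 0 .0015 0;0 0 0 0 0' | grep -E "t:|tool_pos|force:"; python3 go.py .5457 .1107 .195
```

```text
t: 17.47
tool_pos: [0.5453, 0.1107, 0.2148]
force: [-4.3, -0.2, -2.0]
gripper_force: 30.0
tool d [-0.0004  0.0001  0.0198]
xang 157.97 turn + 0.0
pos [0.5453 0.1107 0.2148] tilt z [-8.e-04 -0.e+00 -1.e+00] q [ 0.11  0.07  1.71  0.    1.36 -1.08] t 17.47
```

Past the clip: the steady −x force is the clip. I'll carry on to near home.

```bash

python3 -m jog '0 0 0 .0015 0;0 0 0 .0015 0;0 0 0 .0015 0;0 0 0 .0015 0;0 0 0 .0015 0;0 0 0 .0015 0;0 0 0 .0015 0;0 0 0 0 0' | grep -E "t:|tool_pos|force:"
```

```text
t: 18.13
tool_pos: [0.5453, 0.1107, 0.2043]
force: [-4.6, 0.8, -2.6]
gripper_force: 30.0
```

```bash

python3 -m jog '0 0 0 .001 0;0 0 0 .001 0;0 0 0 .001 0;0 0 0 0 0' | grep -E "t:|tool_pos|force:"
```

```text
t: 18.47
tool_pos: [0.5454, 0.1107, 0.2016]
force: [-4.4, 0.0, -0.4]
gripper_force: 30.0
```

```bash

python3 -m jog '0 0 0 .001 0;0 0 0 .001 0;0 0 0 0 0' | grep -E "t:|tool_pos|force:"
```

```text
t: 18.72
tool_pos: [0.5454, 0.1107, 0.1996]
force: [-3.9, -0.4, -0.4]
gripper_force: 30.0
```

```bash

python3 -m jog '0 0 0 .001 0;0 0 0 .001 0;0 0 0 0 0' | grep -E "tool_pos|force:"
```

```text
tool_pos: [0.5454, 0.1107, 0.1976]
force: [-4.0, -0.4, -0.5]
gripper_force: 30.0
```

```bash

python3 -m jog '0 0 0 .0007 0;0 0 0 .0007 0;0 0 0 0 0' | grep -E "tool_pos|force:"
```

```text
tool_pos: [0.5457, 0.1108, 0.1972]
force: [-6.8, -0.5, 5.8]
gripper_force: 30.0
```

```bash

python3 -m jog '0 0 0 .0007 0;0 0 0 .0007 0;0 0 0 0 0' | grep -E "tool_pos|force:"
```

```text
tool_pos: [0.5459, 0.1107, 0.197]
force: [-11.4, -0.9, 14.6]
gripper_force: 30.0
```

```bash

python3 -m jog '0 0 0 .0003 0;0 0 0 0 0;0 0 0 0 0' | grep -E "tool_pos|force:"
python3 - <<'E'
from h import *
s=cam("scene");u=proj([.546,.1105,.11],s[1],s[2])[0].astype(int)
save("w4",cv2.resize(s[0][u[1]-30:u[1]+30,u[0]-40:u[0]+40],(640,480),interpolation=cv2.INTER_CUBIC))
E
```

```text
tool_pos: [0.5459, 0.1107, 0.1971]
force: [-12.5, -2.7, 16.2]
gripper_force: 30.0
```

View pics/w4.png

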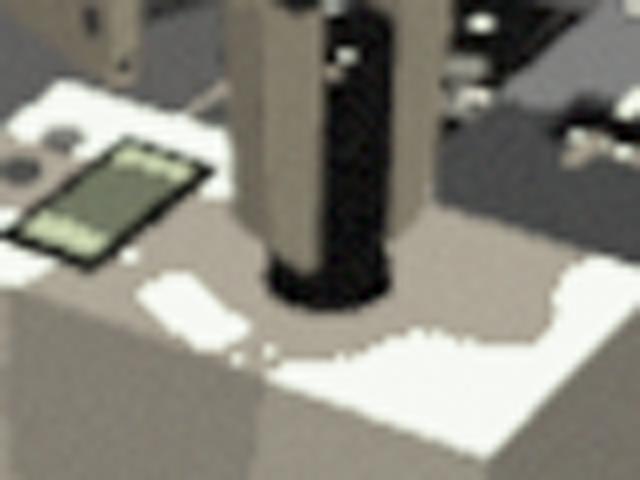

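The flange appears to be down on the tower at (327,290). I'll ease the push and release.

```bash

python3 -m jog '0 0 0 -.0005 0;0 0 0 -.0003 0;.5 0 0 0 0;.5 0 0 0 0;.5 0 0 0 0;.5 0 0 0 0;.5 0 0 0 0' | grep -E "tool_pos|force:|open"
python3 -m jog '.5 0 0 -.01 0;.5 0 0 -.02 0;.5 0 0 -.03 0;.5 0 0 -.03 0;.5 0 0 -.03 0;.5 -.03 -.01 0 0;.5 0 0 0 0;.5 0 0 0 0' | grep -E "t:|tool_pos|force:|open"
python3 - <<'E'
from h import *
s=cam("scene");t=cam("top");w=cam("wrist");u=proj([.546,.1105,.11],s[1],s[2])[0].astype(int)
a=cv2.resize(s[0][u[1]-30:u[1]+30,u[0]-25:u[0]+25],(400,480),interpolation=cv2.INTER_CUBIC)
v=proj([.546,.1105,.11],w[1],w[2])[0].astype(int);print(v)
b=cv2.resize(w[0][:,140:490],(400,480))
save("w5",np.hstack([a,b]))
for n,(I,K,P),z in(("f",s,.106),): print(proj([[.546,.1105,.1],[.546,.1105,.145]],K,P),u)
E
python3 bar.py
```

```text
tool_pos: [0.5458, 0.1108, 0.1956]
force: [-0.6, -0.2, -0.1]
opening: 0.0453
gripper_force: 0.0
t: 21.02
tool_pos: [0.5704, 0.0895, 0.3165]
force: [0.5, 0.2, -1.6]
opening: 0.0464
gripper_force: 0.0
[296 170]
[[303.78045533 163.7573785 ]
 [304.41745163 143.90504467]] [303 159]
0.16731676015606314 -68.81542834554776
[   0    0  106  128 9159] [136.68784119 218.42851976]
[ 123   17   25  105 2166] [148.5263735  219.32311865]
[159  54  59  19 860] [155.34680233 218.44229651]
214 [135 134 141 145  44  33  26  33  21  56 214 255 135  27  25  13  34  76
  78  79  82  84]
224 [136 140 142  65  29  31  28  33  31 155 255 255  85  15  25  27  50  85
  79  81  73  81]
```

View pics/w5.png

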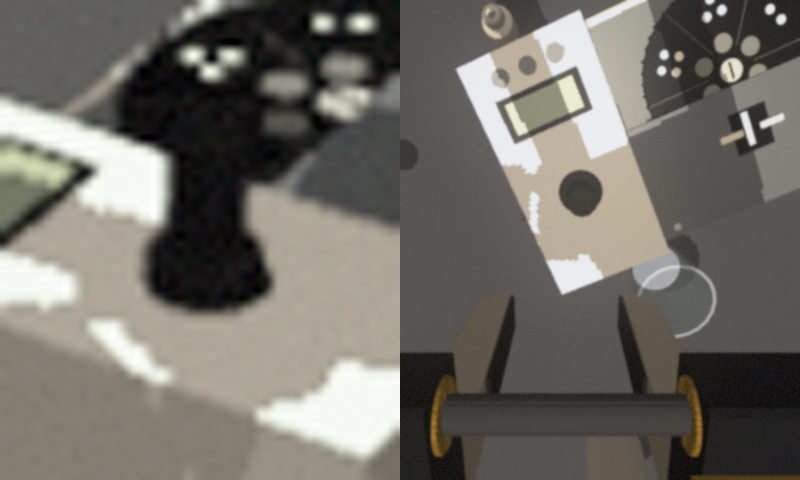

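The flange sits on the tower in both views (scene crop (208,285); wrist crop (580,192)), and the bar is still centred. I'll give the cap one gentle press with closed fingers to make sure it is flat.

```bash

python3 -m jog '0 .015 .005 0 0;0 .015 .005 0 0;0 0 0 0 0;0 0 0 0 0;0 0 0 0 0;0 0 0 0 0' |grep -E "open"
python3 go.py .5457 .1107 .234
```

```text
opening: 0.011
tool d [0.0002 0.0002 0.0815]
xang 157.97 turn + 0.0
pos [0.5458 0.1105 0.3155] tilt z [-0.e+00 -2.e-04 -1.e+00] q [ 0.11  0.01  1.59 -0.    1.54 -1.08] t 21.72
```

```bash

python3 -m jog '0 0 0 .015 0;0 0 0 .02 0;0 0 0 .02 0;0 0 0 .015 0;0 0 0 .008 0;0 0 0 .003 0;0 0 0 0 0;0 0 0 0 0' |grep -E "open|pos|force:"
python3 -m jog '0 0 0 .001 0;0 0 0 .001 0;0 0 0 .001 0;0 0 0 0 0' |grep -E "open|pos|force:"
```

```text
tool_pos: [0.5462, 0.1107, 0.2356]
force: [0.1, 0.1, 0.6]
opening: 0.0008
gripper_force: 0.0
tool_pos: [0.5457, 0.1107, 0.2319]
force: [0.1, -0.4, -0.3]
opening: 0.0007
gripper_force: 0.0
```

```bash

python3 -m jog '0 0 0 .0007 0;0 0 0 .0007 0;0 0 0 .0006 0;0 0 0 0 0' |grep -E "open|pos|force:"
```

```text
tool_pos: [0.5455, 0.1107, 0.2294]
force: [-0.3, 0.6, 0.7]
opening: 0.0001
gripper_force: 0.0
```

```bash

python3 -m jog '0 0 0 .0005 0;0 0 0 .0005 0;0 0 0 0 0' |grep -E "open|pos|force:"
```

```text
tool_pos: [0.5456, 0.1107, 0.2285]
force: [-0.3, -0.4, -0.3]
opening: 0.0002
gripper_force: 0.0
```

```bash

python3 -m jog '0 0 0 .0006 0;0 0 0 .0006 0;0 0 0 0 0' |grep -E "pos|force:"
```

```text
tool_pos: [0.5456, 0.1107, 0.2273]
force: [-0.1, -0.1, -0.1]
gripper_force: 0.0
```

```bash

python3 -m jog '0 0 0 .0005 0;0 0 0 .0005 0;0 0 0 0 0' |grep -E "pos|force:"
```

```text
tool_pos: [0.5457, 0.1107, 0.2267]
force: [0.0, -0.6, 2.0]
gripper_force: 1.0
```

```bash

python3 -m jog '0 0 0 .0005 0;0 0 0 .0005 0;0 0 0 0 0' |grep -E "pos|force:"
```

```text
tool_pos: [0.5459, 0.1107, 0.2266]
force: [-2.9, -0.7, 8.5]
gripper_force: 4.1
```

```bash

python3 -m jog '0 0 0 .0004 0;0 0 0 .0004 0;0 0 0 0 0' |grep -E "pos|force:"
python3 -m jog '0 0 0 -.001 0;0 0 0 -.003 0;0 0 0 -.02 0;0 0 0 -.03 0;0 0 0 -.03 0;0 0 0 -.03 0;0 0 0 0 0;0 0 0 0 0'|grep -E "t:|pos|force:"
python3 - <<'E'
from h import *
I,K,P=cam("scene")
for z in(.1427,): pass
g=I.max(2)<55
u=proj([.546,.1105,.11],K,P)[0].astype(int)
# cap columns: lowest dark pixel vs predicted flange underside front rim for a few heights
d=P[:2,3]-[.546,.1107];d/=np.hypot(*d)
print("lowest dark row",[ (c,max(np.where(g[u[1]-25:u[1]+25,c])[0])+u[1]-25) for c in range(u[0]-2,u[0]+5)])
for z in(.0985,.1005,.1025): print(z,proj([.546+.015*d[0],.1107+.015*d[1],z],K,P))
E
python3 bar.py
```

```text
tool_pos: [0.546, 0.1107, 0.2266]
force: [-5.6, -0.9, 12.6]
gripper_force: 6.5
t: 24.97
tool_pos: [0.5466, 0.1108, 0.3411]
force: [0.3, 0.6, -0.6]
gripper_force: 0.0
lowest dark row [(301, np.int64(166)), (302, np.int64(167)), (303, np.int64(167)), (304, np.int64(167)), (305, np.int64(167)), (306, np.int64(166)), (307, np.int64(166))]
0.0985 [[303.67960052 168.51609852]]
0.1005 [[303.70723752 167.65710097]]
0.1025 [[303.73495415 166.79562809]]
0.14078072560724728 -74.6188296583507
[   0    0   63  128 7730] [135.27679495 218.60418823]
[   85     0   114   128 14028] [149.20744226 218.4806013 ]
214 [204 134  65  50  94 199 197 200 195 201 195 195 195 196 193 205 189 172
 132  66  55  56]
224 [199 173  65  44  71 201 199 196 193 197 195 196 197 194 199 199 204 111
 143  85  57  59]
```

The cap didn't give under 12.6 N and its height fits the seat resting on the tower. (The last bar reading was hidden by the arm; it was centred in the reading before, and nothing has touched the wheel since.) Handing in.

```bash
python3 -c "
from plant import robot
print(robot.close_job())"
```

```text
the job is handed in; nothing more can be done
None
```

The job is handed in: the bar mark is centred between the pointers, the sample tube is home in the well with its flange on the tower, and I touched nothing else; total time was about 25 s, but no verdict came back.

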